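# Build up the dummy specimen on the triaxial cell base

## Task

Get the cell ready for a calibration check: build a straight, centred stack on the cell base's pedestal, with the small porous stone (the one as wide as the pedestal) at the bottom, the aluminium dummy specimen on top of it and the steel loading cap, boss up, on top of that. Stand the S-shaped load cell upright on the bench midway between the cell base and the readout box, in line with their centres. Leave the large porous stone and the sample tin where they are.

Things in the scene. Friction and masses are not known exactly. Their poses are not given: they have to be found in the camera images.
- cell_base: Fixed base of a triaxial cell: a round steel plate, 130 mm across and 22 mm thick, with a plain pedestal in its middle, 50 mm in diameter, whose flat top is 60 mm above the bench. Two small brass drain valves stick out of the plate's rim, on its own +x and -x sides. Origin: centre of the plate's underside, on the bench; z up. The readout box always stands 270 mm from it, centre to centre, along its own +y or -y axis.
- readout: Fixed silver readout box, 160 mm (its x) by 120 mm (its y), 58 mm high, with a small dark display and a knob on the side towards the robot. Origin: centre of its underside, on the bench; z up. Stands to the left or to the right of the cell base, in line with it.
- stone_c (a point): The small porous stone: a loose flat sand-coloured disc, 50 mm in diameter (as the pedestal), 14 mm thick, lying flat on the bench. Point: its centre, 7 mm above its underside; z up. 50 g.
- dummy_c (a point): The dummy specimen: a loose plain solid aluminium cylinder, 50 mm in diameter, 90 mm tall, standing upright on the bench. Point: its centre, 45 mm above its underside; z up. 0.3 to 0.6 kg.
- cap_c (a point): The loading cap: a loose stepped steel disc, 38 mm tall in all: a flange 50 mm in diameter and 16 mm thick below, a round boss 24 mm in diameter and 22 mm tall on top. Stands boss up. Point: on its axis half-way up, 19 mm above its underside (3 mm above the foot of the boss); z up. 250 g.
- load_cell_c (a point): The load cell: a loose upright S-shaped steel block, 60 mm wide (its x), 28 mm thick (its y), 64 mm tall, with two slots seen from its broad sides and a short black cable socket standing 12 mm out of one narrow end. Best gripped across its 28 mm. Point: its centre, 32 mm above its underside; z up. 0.3 to 0.6 kg.
- spare_stone_c (a point): Bystander: the large porous stone, a loose flat sand-coloured disc, 70 mm in diameter and 14 mm thick. Too large for this pedestal. Point: its centre, 7 mm above its underside.
- tin_c (a point): Bystander: a loose low aluminium sample tin with a lid, 62 mm across, 41 mm tall. Point: its centre, 20 mm above its underside.
Things that resemble listed ones, but are neither listed nor needed, are in the scene too. Leave any black or orange look-alike of the part that bears dummy_c alone.

How it is judged:
At the end, for the whole second after the job is handed in: Stone on the pedestal, dummy on stone, cap on dummy, each centred within 8 mm; load cell on the bench within 15 mm of the line of centres of base and box and at most 150 mm from either; all four upright, at rest. Large stone and tin moved no more than 20 mm (horizontal distance between stone_c and cell_base below 0.008 m and height (world z) of stone_c between 0.063 and 0.071 m and horizontal distance between dummy_c and stone_c below 0.008 m and height (world z) of dummy_c between 0.114 and 0.124 m and horizontal distance between cap_c and dummy_c below 0.008 m and height (world z) of cap_c between 0.178 and 0.188 m and x of load_cell_c in the frame of cell_base between -0.015 and 0.015 m and horizontal distance between load_cell_c and cell_base below 0.15 m and horizontal distance between load_cell_c and readout below 0.15 m and height (world z) of load_cell_c between 0.028 and 0.036 m and angle between each of stone_c, dummy_c, cap_c, load_cell_c's own z axis and vertical below 0.08 rad and linear speed of each of stone, dummy, cap, load_cell below 0.02 m/s); the robot touches nothing.
It fails at once if the large porous stone is moved more than 20 mm (distance of spare_stone_c from where it was at the start of the episode above 0.02 m).
It fails at once if the sample tin is moved more than 20 mm (distance of tin_c from where it was at the start of the episode above 0.02 m).
It also fails if it takes over 141 s, if anything falls off the work surface, if the arm or the gripper's body presses on something with over 40 N, if the wrist force passes 120 N, or if a joint passes its speed limit or range.

## Robot

A 6-joint arm with a two-finger parallel gripper is mounted at the origin on the work surface. World frame = base frame: x ahead of the robot, y to its left, z up, the work surface at z = 0. Lengths are in m, angles in rad, forces in N, time in s.
With the tool pointing down it reaches from about 0.325 to 1 m from the base axis. Payload 5.1 kg.
Tool frame: the origin (TCP) lies midway between the tips of the shut fingers; the grasp point (between the pads) lies 19 mm behind it; z points along the fingers, y is the direction in which the jaws open and shut (so a half turn about z gives the same grasp; the last joint's range is limited). The gripper opens to 85 mm and grips with 20 to 120 N. Pads are 22 mm wide; open, the fingers measure 114 mm over their backs; the gripper's body (76 mm by 85 mm) begins 54 mm behind the grasp point. The pads swing forward as they close: fully open they stand 13 mm farther back than shut.
Start: joints at [-1.193, 0.124, 1.65, -0, 1.367, -0.083], TCP at [0.289, -0.582, 0.231] pointing down, gripper open.
Joint ranges: [-2.61, 2.61], [-1.02, 2.33], [0.03, 2.71], [-1.35, 4.49], [0.32, 2.68], [-2.91, 2.91]. Speed limits (rad/s): [2.57, 2.57, 3.14, 3.14, 3.14, 3.14].

## Interface

Orientations are given as a 3x3 rotation matrix whose columns are the frame's x, y, z axes.
In Python, from plant import r gives the robot as it stands. The module is installed in compiled form; this text tells all that it offers.
- The arm moves only by the tool step_arm, never from a script. Its arguments are lists of equal length, an entry for each row: "travel": the shift along the tool's x, y, z each as a share of 0.2 m, from -1 to 1, a list of three; "delta_rot": the turn, a rotation vector about the tool's x, y, z each as a share of pi/4 rad, from -1 to 1, a list of three. In form: {"travel": [[dx, dy, dz], ...], "delta_rot": [[rx, ry, rz], ...]}. A call has 1 to 5 rows; each row is the pose to reach, as a shift and turn from the pose commanded when the call began, along the tool's axes at that moment; what a row does not reach only later rows make up. A row lasts 1/10 s, in which the tool goes at most 50 mm and 8.59 degrees, less where a joint would pass 70% of its speed; a pose out of reach is approached as far as the arm can. A call with a number of a shift or a turn outside -1 to 1 is refused whole. A call with a gripper value outside its range is refused whole. "jaw" is the gripper command: -1 is fully open, 1 is shut, values between are in proportion, set as the call begins (left out, the last holds). The fingers move at their own pace and stop on an object; "grip_force" is the grip in N (left out, the last holds). Time passes only in rows, so rows that repeat a pose let the fingers close. It gives the time, the measured TCP pose, the force and the opening at its end, in the units of the state.
- r.observe(): the state, without advancing time (a new reading comes with each control period).
- r.read_camera(name): name is "side" or "top"; returns the picture (420x560x3 uint8, red, green, blue); there is no depth.
- r.camera_params(name): a dict with "intrinsics" (3x3 intrinsics, pixels), "camera_from_world" (4x4, takes a point from world to camera coordinates). Camera axes: x right, y up, looking along -z (the intrinsics and any distortion apply to the point x, -y, -z); pixel columns grow to the right and rows downward; lengths in m; the calibration is good to about 2 mm. A picture is of the moment at which its call begins. camera_params takes no time and is no camera call.
- r.close_job(): hands the job in, once; it reports no verdict.
The state is a dict: "t": time; "joint_pos": joint angles; "joint_velocities": joint speeds; "joint_efforts": joint torques, N m; "tcp_pos": TCP position; "tcp_rot": TCP orientation; "force": force on the tool from outside, world axes, zero at the start; "moment": the same for the moment, N m; "opening": finger opening in m.
Only numpy, scipy, OpenCV 4.12 (cv2) and the standard library are available. Lean on these libraries where they do the work, as an engineer would, in place of code of your own. Each camera call takes 0.05 s, during which the arm holds its last target. There are 200 camera calls.

## Working session

There is one attempt and no reset: what is moved stays moved. The work goes in short steps, Python scripts to look and compute and a tool call to move; the robot and the scene stay as the last step left them, time stands still between calls to the robot, and variables do not carry over. Pictures are saved under pics/ and viewed, about 12 in all and at most 16, crops included, and the job is handed in when it is done.

Besides the shell and the picture viewer there is one more tool, called after "Request:" in YAML: its name, and indented under it one key for each argument. step_arm: Moves the arm, as the interface text tells. Its arguments: {"type":"object","properties":{"travel":{"type":"array"},"delta_rot":{"type":"array"},"jaw":{"type":"number"},"grip_force":{"type":"number"}},"required":["travel","delta_rot"]}

```bash
mkdir -p pics
cat > h.py <<'E'
import numpy as np, cv2
from plant import r
def P(n):
    c=r.camera_params(n); return np.array(c["intrinsics"]),np.array(c["camera_from_world"])
def proj(n,p):
    K,T=P(n); q=T[:3,:3]@np.array(p)+T[:3,3]; v=K@np.array([q[0],-q[1],-q[2]]); return v[:2]/v[2]
def ray(n,u,v,z):
    K,T=P(n); d=np.linalg.inv(K)@np.array([u,v,1]); d=np.array([d[0],-d[1],-d[2]])
    R=T[:3,:3]; o=-R.T@T[:3,3]; d=R.T@d; return o+d*(z-o[2])/d[2]
def snap(n,f,crop=None,s=1):
    im=r.read_camera(n); a=im
    if crop: x0,y0,x1,y1=crop; a=im[y0:y1,x0:x1]
    a=cv2.resize(a,None,fx=s,fy=s,interpolation=cv2.INTER_CUBIC)
    cv2.imwrite("pics/"+f,a[:,:,::-1]); return im
E
python3 - <<'E'
from h import *
for n in("top","side"):
    snap(n,n+"0.png",s=1.4); K,T=P(n); print(n,K.round(1).tolist(),(-T[:3,:3].T@T[:3,3]).round(3),T[:3,:3].round(2).tolist(),r.camera_params(n).keys())
s=r.observe();print(s["t"],s["tcp_pos"],s["tcp_rot"],s["opening"])
E
```

```text
top [[525.5, 0.0, 284.5], [0.0, 525.5, 209.3], [0.0, 0.0, 1.0]] [0.301 0.032 1.313] [[0.02, -1.0, 0.01], [0.98, 0.02, 0.19], [-0.19, 0.0, 0.98]] dict_keys(['intrinsics', 'camera_from_world'])
side [[439.3, 0.0, 277.7], [0.0, 439.3, 211.5], [0.0, 0.0, 1.0]] [0.427 0.925 0.884] [[-0.99, -0.14, -0.02], [0.08, -0.67, 0.73], [-0.12, 0.73, 0.68]] dict_keys(['intrinsics', 'camera_from_world'])
0.1 [ 0.28880437 -0.58170067  0.23019851] [[ 8.95686494e-01  4.44685557e-01 -6.78278505e-04]
 [ 4.44686041e-01 -8.95684795e-01  1.75297692e-03]
 [ 1.71999775e-04 -1.87173873e-03 -9.99998234e-01]] 0.08542200630362229
```

View pics/top0.png

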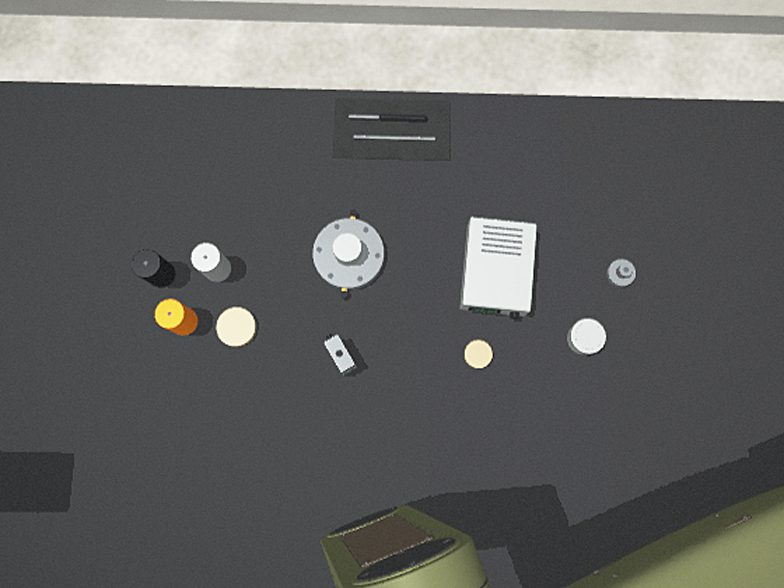

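View pics/side0.png

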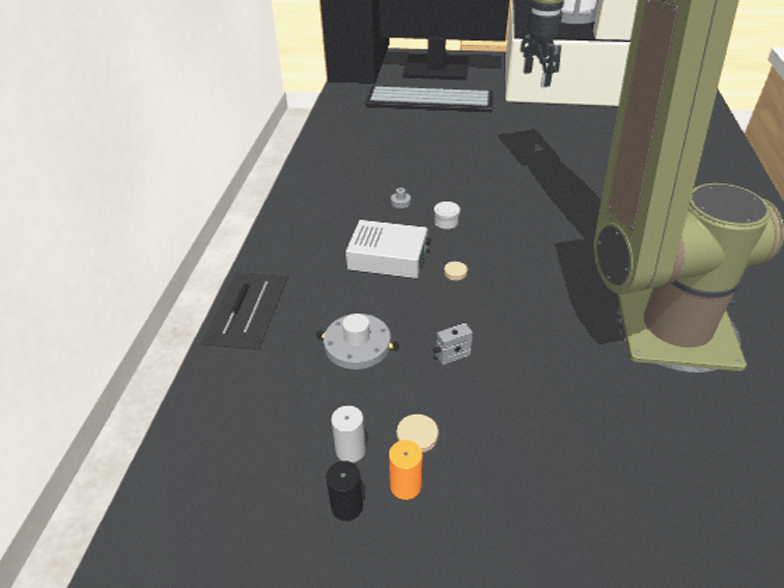

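The top view (784-wide) shows: base (347,252), readout (500,265), cap (622,271), tin (588,337), discs at (478,354) and (236,326), load cell (340,354), and upright cylinders in silver (206,256), black (150,262) and orange (172,314). The silver cylinder is the plain aluminium dummy. The small stone should be the disc at (478,354), which I'll confirm by measured diameter.

```bash
cat > m.py <<'E'
from h import *
def blobs(im,box,lo,hi,hsv=True):
    x0,y0,x1,y1=box; a=cv2.cvtColor(im,cv2.COLOR_RGB2HSV)[y0:y1,x0:x1]
    m=cv2.inRange(a,np.array(lo),np.array(hi)); c,_=cv2.findContours(m,cv2.RETR_EXTERNAL,cv2.CHAIN_APPROX_NONE)
    c=max(c,key=cv2.contourArea); return c+np.array([[x0,y0]])
def world(n,c,z): return np.array([ray(n,u,v,z)[:2] for u,v in c.reshape(-1,2)])
def circ(n,c,z):
    w=world(n,cv2.convexHull(c),z).astype(np.float32); (x,y),rad=cv2.minEnclosingCircle(w)
    M=cv2.moments(cv2.convexHull(c)); p=ray(n,M["m10"]/M["m00"],M["m01"]/M["m00"],z)
    return p[:2].round(4),(2*rad).round(4),(x,y)
E
python3 - <<'E'
from m import *
im=r.read_camera("top"); S=lambda *b:[int(v/1.4) for v in b]
W=([0,0,200],[180,60,255])
for name,b,z,lo,hi in [("plate",S(300,205,395,300),.022,[0,0,120],[180,60,255]),("pedestal",S(325,225,370,266),.06,*W),
 ("dummy",S(185,238,226,278),.09,[0,0,190],[180,60,255]),("small",S(455,330,505,380),.014,[5,20,150],[40,200,255]),
 ("large",S(205,295,270,360),.014,[5,20,150],[40,200,255]),("tin",S(565,315,610,360),.041,*W),
 ("cap",S(600,250,645,295),.016,[0,0,90],[180,80,255])]:
    c=blobs(im,b,lo,hi); print(name,circ("top",c,z),cv2.contourArea(c))
for name,b,z,v in [("readout",S(455,205,545,320),.058,150),("lc",S(315,325,360,380),.064,150)]:
    c=blobs(im,b,[0,0,v],[180,60,255]); w=world("top",c,z).astype(np.float32); rc=cv2.minAreaRect(w); print(name,rc)
crops=[im[int((y-35)/1.4):int((y+35)/1.4),int((x-35)/1.4):int((x+35)/1.4)] for x,y in [(347,250),(340,354),(206,256),(478,354),(622,271),(588,337)]]
cv2.imwrite("pics/crops.png",np.hstack([np.vstack([cv2.resize(c,(250,250),interpolation=cv2.INTER_CUBIC) for c in crops[i:i+2]]) for i in(0,2,4)])[:,:,::-1])
im=r.read_camera("side")
for n,b in (("a",S(325,300,400,375)),): pass
E
```

```text
Traceback (most recent call last):
  File "m.py", line 10, in circ
    return p[:2].round(4),(2*rad).round(4),(x,y)
                          ^^^^^^^^^^^^^
AttributeError: 'float' object has no attribute 'round'
```

```bash
sed -i 's/(2\*rad).round(4),(x,y)/round(2*rad,4),(round(x,4),round(y,4))/' m.py
cat > m1.py <<'E'
from m import *
im=r.read_camera("top"); S=lambda *b:[int(v/1.4) for v in b]
W=([0,0,200],[180,60,255])
for name,b,z,lo,hi in [("plate",S(300,205,395,300),.022,[0,0,120],[180,60,255]),("pedestal",S(325,225,370,266),.06,*W),
 ("dummy",S(185,238,226,278),.09,[0,0,190],[180,60,255]),("small",S(455,330,505,380),.014,[5,20,150],[40,200,255]),
 ("large",S(205,295,270,360),.014,[5,20,150],[40,200,255]),("tin",S(565,315,610,360),.041,*W),
 ("cap",S(600,250,645,295),.016,[0,0,90],[180,80,255])]:
    c=blobs(im,b,lo,hi); print(name,circ("top",c,z),cv2.contourArea(c))
for name,b,z,v in [("readout",S(455,205,545,320),.058,150),("lc",S(315,325,360,380),.064,150)]:
    c=blobs(im,b,[0,0,v],[180,60,255]); w=world("top",c,z).astype(np.float32); rc=cv2.minAreaRect(w); print(name,rc)
crops=[im[int((y-35)/1.4):int((y+35)/1.4),int((x-35)/1.4):int((x+35)/1.4)] for x,y in [(347,250),(340,354),(206,256),(478,354),(622,271),(588,337)]]
cv2.imwrite("pics/crops.png",np.hstack([np.vstack([cv2.resize(c,(250,250),interpolation=cv2.INTER_CUBIC) for c in crops[i:i+2]]) for i in(0,2,4)])[:,:,::-1])
E
python3 m1.py
```

```text
plate (array([0.6217, 0.1219]), 0.1306, (0.6225, 0.1214)) 1936.5
pedestal (array([0.6287, 0.1253]), 0.0975, (0.6244, 0.1243)) 546.0
dummy (array([0.5912, 0.36  ]), 0.0491, (0.5914, 0.3602)) 291.5
small (array([ 0.4456, -0.1149]), 0.0509, (0.4455, -0.1154)) 292.5
large (array([0.4841, 0.3178]), 0.0709, (0.4842, 0.3176)) 568.5
tin (array([ 0.4782, -0.3036]), 0.0605, (0.4783, -0.3034)) 441.5
cap (array([ 0.599 , -0.3725]), 0.055, (0.599, -0.3721)) 300.5
readout ((0.6005470156669617, -0.1470208317041397), (0.11874859780073166, 0.16023346781730652), 85.33438110351562)
lc ((0.43580520153045654, 0.1279161125421524), (0.060679156333208084, 0.027170982211828232), 31.912532806396484)
```

View pics/crops.png

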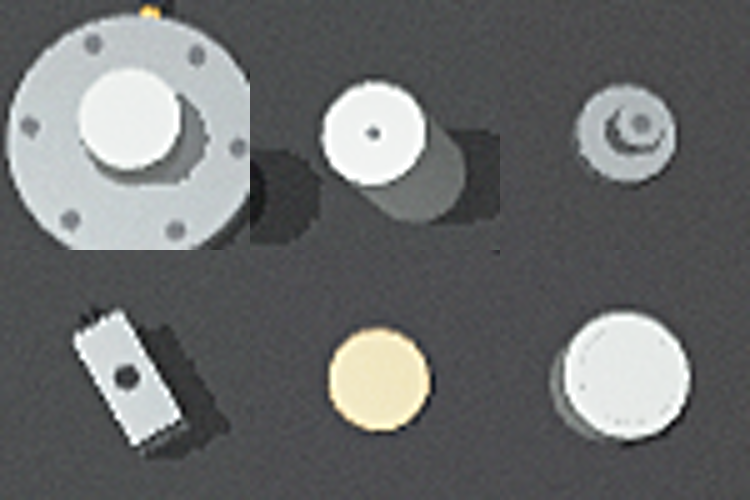

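The crops show a clear pedestal, the silver plain cylinder, a 50.9 mm stone, the cap boss up and the tin. The load cell's socket points up-left. The sizes agree: large disc 70.9 mm, base to box 269 mm. The dummy is the silver cylinder at (206,256), since the black one at (150,262) and the orange one at (172,314) are look-alikes. I'm starting to move and turning the tool square to the world.

Request:
step_arm:
  travel:
    - [0.78, -0.45, 0]
    - [0.78, -0.45, 0]
    - [0.78, -0.45, 0]
    - [0.78, -0.45, 0]
    - [0.78, -0.45, 0]
  delta_rot:
    - [0, 0, 0.587]
    - [0, 0, 0.587]
    - [0, 0, 0.587]
    - [0, 0, 0.587]
    - [0, 0, 0.587]

```text
t: 0.7
tcp_pos: [0.3905, -0.4292, 0.2312]
tcp_rot: [[1.0, 0.004, 0.0], [0.004, -1.0, 0.001], [0.0, -0.001, -1.0]]
force: [-0.3, -0.7, 0.4]
opening: 0.0854
```

Run:
```python
from m import *
S=lambda *b:[int(v/1.4) for v in b]
im=r.read_camera("top")
c=blobs(im,S(325,225,370,266),[0,0,232],[180,60,255]);print("ped",circ("top",c,.06),cv2.contourArea(c))
c=blobs(im,S(128,245,162,285),[0,0,0],[180,255,45]);print("black",circ("top",c,.09))
c=blobs(im,S(150,290,190,340),[5,180,200],[40,255,255]);print("orange",circ("top",c,.09))
im=r.read_camera("side")
c=blobs(im,S(335,310,375,332),[0,0,225],[180,60,255]);print("side ped",circ("side",c,.06),cv2.boundingRect(c))
c=blobs(im,S(325,400,370,430),[0,0,225],[180,60,255]);print("side dummy",circ("side",c,.09),cv2.boundingRect(c))
c=blobs(im,S(435,255,475,285),[5,40,150],[40,255,255]);print("side stone",circ("side",c,.010),cv2.boundingRect(c))
s=r.observe();print(s["t"],s["tcp_pos"],s["tcp_rot"].round(3).tolist())
```

```text
ped (array([0.623 , 0.1217]), 0.0491, (0.6231, 0.1216)) 273.5
black (array([0.5638, 0.4459]), 0.0532, (0.5684, 0.4433))
orange (array([0.5133, 0.4125]), 0.0154, (0.513, 0.4141))
side ped (array([0.6205, 0.1223]), 0.0474, (0.6203, 0.1217)) (245, 224, 18, 13)
side dummy (array([0.5887, 0.3613]), 0.0476, (0.5893, 0.3616)) (238, 290, 21, 17)
side stone (array([ 0.4434, -0.1118]), 0.0617, (0.4442, -0.1119)) (317, 187, 17, 13)
0.8 [ 0.38895638 -0.43186419  0.23129724] [[1.0, 0.002, -0.0], [0.002, -1.0, -0.0], [-0.0, 0.0, -1.0]]
```

Request:
step_arm:
  travel:
    - [0.08, -0.95, 0]
    - [0.08, -0.95, 0]
    - [0.08, -0.95, 0]
    - [0.08, -0.95, 0]
    - [0.08, -0.95, 0]
  delta_rot:
    - [0, 0, 0]
    - [0, 0, 0]
    - [0, 0, 0]
    - [0, 0, 0]
    - [0, 0, 0]

```text
t: 1.3
tcp_pos: [0.4046, -0.2399, 0.2313]
tcp_rot: [[1.0, 0.003, 0.0], [0.003, -1.0, 0.001], [0.0, -0.001, -1.0]]
force: [-0.3, -0.3, 0.0]
opening: 0.0852
```

Request:
step_arm:
  travel:
    - [0.08, -0.95, 0]
    - [0.08, -0.95, 0]
    - [0.08, -0.95, 0]
    - [0.08, -0.95, 0]
    - [0.08, -0.95, 0]
  delta_rot:
    - [0, 0, 0]
    - [0, 0, 0]
    - [0, 0, 0]
    - [0, 0, 0]
    - [0, 0, 0]

```text
t: 1.8
tcp_pos: [0.4212, -0.0501, 0.2316]
tcp_rot: [[1.0, 0.004, 0.001], [0.004, -1.0, 0.001], [0.001, -0.001, -1.0]]
force: [-0.1, -0.4, 0.4]
opening: 0.0854
```

Request:
step_arm:
  travel:
    - [0.075, -0.9, 0.3]
    - [0.075, -0.9, 0.3]
    - [0.075, -0.9, 0.3]
    - [0.075, -0.9, 0.3]
    - [0.075, -0.9, 0.3]
  delta_rot:
    - [0, 0, -0.709]
    - [0, 0, -0.709]
    - [0, 0, -0.709]
    - [0, 0, -0.709]
    - [0, 0, -0.709]

```text
t: 2.3
tcp_pos: [0.4355, 0.1292, 0.1691]
tcp_rot: [[0.847, 0.532, -0.004], [0.532, -0.847, -0.0], [-0.003, -0.002, -1.0]]
force: [-0.7, 0.2, -0.4]
opening: 0.0856
```

Request:
step_arm:
  travel:
    - [0, 0, 0]
    - [0, 0, 0]
  delta_rot:
    - [0, 0, 0]
    - [0, 0, 0]

```text
t: 2.5
tcp_pos: [0.4368, 0.1262, 0.1718]
tcp_rot: [[0.851, 0.526, 0.001], [0.526, -0.851, -0.001], [0.0, 0.001, -1.0]]
force: [0.7, 0.0, -0.2]
opening: 0.0851
```

Request:
step_arm:
  travel:
    - [0, -0.01, 0.2]
    - [0, -0.01, 0.4]
    - [0, -0.01, 0.6]
    - [0, -0.01, 0.75]
    - [0, -0.01, 0.75]
  delta_rot:
    - [0, 0, 0]
    - [0, 0, 0]
    - [0, 0, 0]
    - [0, 0, 0]
    - [0, 0, 0]

```text
t: 3.0
tcp_pos: [0.4316, 0.1271, 0.0176]
tcp_rot: [[0.851, 0.525, -0.008], [0.525, -0.851, -0.002], [-0.008, -0.003, -1.0]]
force: [-1.0, 0.1, 0.5]
opening: 0.0854
```

Request:
step_arm:
  travel:
    - [0, 0, 0]
    - [0, 0, 0]
    - [0, 0, 0]
    - [0, 0, 0]
    - [0, 0, 0]
  delta_rot:
    - [0, 0, 0]
    - [0, 0, 0]
    - [0, 0, 0]
    - [0, 0, 0]
    - [0, 0, 0]
  jaw: 1
  grip_force: 50

```text
t: 3.5
tcp_pos: [0.4364, 0.1296, 0.0232]
tcp_rot: [[0.849, 0.529, 0.004], [0.529, -0.849, 0.0], [0.003, 0.002, -1.0]]
force: [-0.7, -1.6, 5.7]
opening: 0.0274
```

Request:
step_arm:
  travel:
    - [0, 0, 0]
    - [0, 0, 0]
    - [0, 0, 0]
    - [0, 0, 0]
    - [0, 0, 0]
  delta_rot:
    - [0, 0, 0]
    - [0, 0, 0]
    - [0, 0, 0]
    - [0, 0, 0]
    - [0, 0, 0]

```text
t: 4.0
tcp_pos: [0.4364, 0.1296, 0.0232]
tcp_rot: [[0.849, 0.529, 0.003], [0.529, -0.849, -0.0], [0.003, 0.002, -1.0]]
force: [0.1, -1.8, 6.7]
opening: 0.0273
```

Request:
step_arm:
  travel:
    - [0, 0, -0.1]
    - [0, 0, -0.25]
    - [0, 0, -0.4]
    - [0, 0, -0.5]
    - [0, 0, -0.5]
  delta_rot:
    - [0, 0, 0]
    - [0, 0, 0]
    - [0, 0, 0]
    - [0, 0, 0]
    - [0, 0, 0]

```text
t: 4.5
tcp_pos: [0.4366, 0.1299, 0.1243]
tcp_rot: [[0.849, 0.529, 0.006], [0.529, -0.849, 0.001], [0.006, 0.002, -1.0]]
force: [-0.1, -0.8, -3.5]
opening: 0.0276
```

Request:
step_arm:
  travel:
    - [0.06, 0.15, 0]
    - [0.12, 0.3, 0]
    - [0.18, 0.45, 0]
    - [0.184, 0.53, 0]
    - [0.184, 0.53, 0]
  delta_rot:
    - [0, 0, 0]
    - [0, 0, 0]
    - [0, 0, 0]
    - [0, 0, 0]
    - [0, 0, 0]

```text
t: 5.0
tcp_pos: [0.5216, 0.0576, 0.1194]
tcp_rot: [[0.85, 0.527, -0.003], [0.527, -0.85, -0.0], [-0.003, -0.002, -1.0]]
force: [-0.4, -0.1, -3.5]
opening: 0.0273
```

Request:
step_arm:
  travel:
    - [0.06, 0.15, 0]
    - [0.12, 0.3, 0]
    - [0.18, 0.45, 0]
    - [0.184, 0.53, 0]
    - [0.184, 0.53, 0]
  delta_rot:
    - [0, 0, 0]
    - [0, 0, 0]
    - [0, 0, 0]
    - [0, 0, 0]
    - [0, 0, 0]

```text
t: 5.5
tcp_pos: [0.6088, -0.0123, 0.1203]
tcp_rot: [[0.85, 0.527, -0.002], [0.527, -0.85, 0.0], [-0.002, -0.001, -1.0]]
force: [-0.2, -0.2, -2.8]
opening: 0.0275
```

Request:
step_arm:
  travel:
    - [0, 0, 0.1]
    - [0, 0, 0.2]
    - [0, 0, 0.3]
    - [0, 0, 0.35]
    - [0, 0, 0.35]
  delta_rot:
    - [0, 0, 0]
    - [0, 0, 0]
    - [0, 0, 0]
    - [0, 0, 0]
    - [0, 0, 0]

```text
t: 6.0
tcp_pos: [0.6065, -0.0106, 0.0489]
tcp_rot: [[0.849, 0.529, -0.005], [0.529, -0.849, 0.001], [-0.004, -0.004, -1.0]]
force: [-1.4, -0.3, -3.7]
opening: 0.0275
```

Request:
step_arm:
  travel:
    - [0, 0, 0]
    - [0, 0, 0]
    - [0, 0, 0]
  delta_rot:
    - [0, 0, 0]
    - [0, 0, 0]
    - [0, 0, 0]

```text
t: 6.3
tcp_pos: [0.6102, -0.0116, 0.0528]
tcp_rot: [[0.849, 0.528, 0.002], [0.528, -0.849, -0.0], [0.002, 0.001, -1.0]]
force: [0.9, 0.4, -3.9]
opening: 0.0278
```

Request:
step_arm:
  travel:
    - [0, 0, 0.04]
    - [0, 0, 0.08]
    - [0, 0, 0.12]
    - [0, 0, 0.145]
    - [0, 0, 0.148]
  delta_rot:
    - [0, 0, 0]
    - [0, 0, 0]
    - [0, 0, 0]
    - [0, 0, 0]
    - [0, 0, 0]

```text
t: 6.8
tcp_pos: [0.6089, -0.0118, 0.0231]
tcp_rot: [[0.849, 0.529, -0.003], [0.529, -0.849, -0.0], [-0.002, -0.002, -1.0]]
force: [-9.7, -0.0, 12.5]
opening: 0.0279
```

Request:
step_arm:
  travel:
    - [0, 0, 0]
    - [0, 0, 0]
    - [0, 0, 0]
  delta_rot:
    - [0, 0, 0]
    - [0, 0, 0]
    - [0, 0, 0]

```text
t: 7.1
tcp_pos: [0.6089, -0.0117, 0.0231]
tcp_rot: [[0.849, 0.529, -0.002], [0.529, -0.849, -0.0], [-0.002, -0.001, -1.0]]
force: [-7.6, 0.4, 10.1]
opening: 0.0275
```

Request:
step_arm:
  travel:
    - [0, 0, 0]
    - [0, 0, 0]
    - [0, 0, 0]
    - [0, 0, 0]
    - [0, 0, 0]
  delta_rot:
    - [0, 0, 0]
    - [0, 0, 0]
    - [0, 0, 0]
    - [0, 0, 0]
    - [0, 0, 0]
  jaw: -0.2

```text
t: 7.6
tcp_pos: [0.6093, -0.0117, 0.0216]
tcp_rot: [[0.849, 0.528, -0.0], [0.528, -0.849, 0.0], [-0.0, -0.0, -1.0]]
force: [0.9, -0.4, -0.5]
opening: 0.0511
```

Request:
step_arm:
  travel:
    - [0, 0, -0.1]
    - [0, 0, -0.3]
    - [0, 0, -0.5]
    - [0, 0, -0.7]
    - [0, 0, -0.7]
  delta_rot:
    - [0, 0, 0]
    - [0, 0, 0]
    - [0, 0, 0]
    - [0, 0, 0]
    - [0, 0, 0]

```text
t: 8.1
tcp_pos: [0.6136, -0.0121, 0.1698]
tcp_rot: [[0.849, 0.528, 0.013], [0.528, -0.849, -0.001], [0.011, 0.008, -1.0]]
force: [0.4, 0.4, 0.6]
opening: 0.0513
```

Request:
step_arm:
  travel:
    - [0, 0, 0]
    - [0, 0, 0]
    - [0, 0, 0]
    - [0, 0, 0]
    - [0, 0, 0]
  delta_rot:
    - [0, 0, 0.709]
    - [0, 0, 0.709]
    - [0, 0, 0.709]
    - [0, 0, 0.709]
    - [0, 0, 0.709]
  jaw: -1

```text
t: 8.6
tcp_pos: [0.6089, -0.0116, 0.1609]
tcp_rot: [[1.0, 0.0, -0.001], [0.0, -1.0, 0.0], [-0.001, -0.0, -1.0]]
force: [0.1, -0.1, 0.2]
opening: 0.0853
```

Request:
step_arm:
  travel:
    - [-0.2, 0.12, 0]
    - [-0.4, 0.25, 0]
    - [-0.6, 0.37, 0]
    - [-0.75, 0.47, 0]
    - [-0.82, 0.51, 0]
  delta_rot:
    - [0, 0, 0]
    - [0, 0, 0]
    - [0, 0, 0]
    - [0, 0, 0]
    - [0, 0, 0]

```text
t: 9.1
tcp_pos: [0.443, -0.1145, 0.161]
tcp_rot: [[1.0, 0.0, -0.001], [0.0, -1.0, -0.0], [-0.001, 0.0, -1.0]]
force: [0.6, -0.0, -0.8]
opening: 0.0851
```

Request:
step_arm:
  travel:
    - [0, 0, 0.2]
    - [0, 0, 0.4]
    - [0, 0, 0.55]
    - [0, 0, 0.6]
    - [0, 0, 0.6]
  delta_rot:
    - [0, 0, 0]
    - [0, 0, 0]
    - [0, 0, 0]
    - [0, 0, 0]
    - [0, 0, 0]

```text
t: 9.6
tcp_pos: [0.4444, -0.113, 0.0403]
tcp_rot: [[1.0, 0.001, -0.003], [0.001, -1.0, 0.001], [-0.003, -0.001, -1.0]]
force: [-0.5, 0.1, -0.3]
opening: 0.0856
```

Request:
step_arm:
  travel:
    - [0, 0, 0]
    - [0, 0, 0]
    - [0, 0, 0]
  delta_rot:
    - [0, 0, 0]
    - [0, 0, 0]
    - [0, 0, 0]

```text
t: 9.9
tcp_pos: [0.4467, -0.1141, 0.0435]
tcp_rot: [[1.0, 0.0, 0.003], [0.0, -1.0, -0.001], [0.003, 0.001, -1.0]]
force: [-0.1, -0.6, -0.2]
opening: 0.0853
```

Run:
```python
from h import *
a=snap("top","a1.png",(200,120,440,300),1)
b=snap("side","b1.png",(200,120,440,300),1)
cv2.imwrite("pics/p1.png",np.vstack([cv2.resize(i[y:y+150,200:440],None,fx=2.3,fy=2,interpolation=cv2.INTER_CUBIC) for i,y in((a,140),(b,130))])[:,:,::-1])
```

```text
(no output)
```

View pics/p1.png

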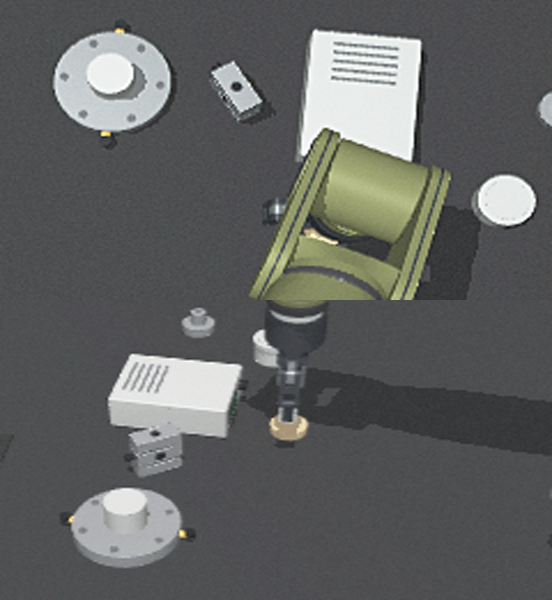

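The load cell stands upright between base and box, at composite (237,90) above and (155,450) below. The gripper is centred over the small stone at (289,425).

Request:
step_arm:
  travel:
    - [-0.008, 0, 0.06]
    - [-0.008, 0, 0.12]
    - [-0.008, 0, 0.17]
    - [-0.008, 0, 0.2]
    - [-0.008, 0, 0.21]
  delta_rot:
    - [0, 0, 0]
    - [0, 0, 0]
    - [0, 0, 0]
    - [0, 0, 0]
    - [0, 0, 0]

```text
t: 10.5
tcp_pos: [0.4426, -0.1132, -0.0018]
tcp_rot: [[1.0, -0.0, -0.003], [-0.0, -1.0, 0.001], [-0.003, -0.001, -1.0]]
force: [0.1, 1.0, 0.4]
opening: 0.0852
```

Request:
step_arm:
  travel:
    - [0, 0, 0]
    - [0, 0, 0]
    - [0, 0, 0]
    - [0, 0, 0]
    - [0, 0, 0]
  delta_rot:
    - [0, 0, 0]
    - [0, 0, 0]
    - [0, 0, 0]
    - [0, 0, 0]
    - [0, 0, 0]
  jaw: 1
  grip_force: 30

```text
t: 11.0
tcp_pos: [0.4444, -0.1139, 0.0005]
tcp_rot: [[1.0, -0.0, 0.002], [-0.0, -1.0, -0.001], [0.002, 0.001, -1.0]]
force: [0.5, -0.1, 3.0]
opening: 0.0484
```

Request:
step_arm:
  travel:
    - [0, 0, 0]
    - [0, 0, 0]
    - [0, 0, 0]
  delta_rot:
    - [0, 0, 0]
    - [0, 0, 0]
    - [0, 0, 0]

```text
t: 11.3
tcp_pos: [0.4444, -0.1139, 0.0005]
tcp_rot: [[1.0, -0.0, 0.001], [-0.0, -1.0, -0.0], [0.001, 0.0, -1.0]]
force: [1.0, 0.3, 5.6]
opening: 0.0484
```

Request:
step_arm:
  travel:
    - [0, 0, -0.1]
    - [0, 0, -0.3]
    - [0, 0, -0.5]
    - [0, 0, -0.65]
    - [0, 0, -0.7]
  delta_rot:
    - [0, 0, 0]
    - [0, 0, 0]
    - [0, 0, 0]
    - [0, 0, 0]
    - [0, 0, 0]

```text
t: 11.8
tcp_pos: [0.4452, -0.1142, 0.1429]
tcp_rot: [[1.0, -0.0, 0.005], [-0.0, -1.0, -0.002], [0.005, 0.002, -1.0]]
force: [1.0, 0.2, -0.9]
opening: 0.0486
```

Request:
step_arm:
  travel:
    - [0.11, -0.15, 0]
    - [0.22, -0.3, 0]
    - [0.33, -0.45, 0]
    - [0.44, -0.59, 0]
    - [0.444, -0.59, 0]
  delta_rot:
    - [0, 0, 0]
    - [0, 0, 0]
    - [0, 0, 0]
    - [0, 0, 0]
    - [0, 0, 0]

```text
t: 12.3
tcp_pos: [0.533, 0.0071, 0.1376]
tcp_rot: [[1.0, 0.003, -0.003], [0.003, -1.0, 0.001], [-0.003, -0.001, -1.0]]
force: [-0.6, 0.4, -1.2]
opening: 0.0487
```

Request:
step_arm:
  travel:
    - [0.11, -0.15, 0]
    - [0.22, -0.3, 0]
    - [0.33, -0.45, 0]
    - [0.42, -0.57, 0]
    - [0.444, -0.59, 0]
  delta_rot:
    - [0, 0, 0]
    - [0, 0, 0]
    - [0, 0, 0]
    - [0, 0, 0]
    - [0, 0, 0]

```text
t: 12.8
tcp_pos: [0.6213, 0.1238, 0.1376]
tcp_rot: [[1.0, 0.002, -0.003], [0.002, -1.0, -0.0], [-0.003, 0.0, -1.0]]
force: [-0.2, -0.4, 0.1]
opening: 0.0487
```

Request:
step_arm:
  travel:
    - [0, 0, 0.08]
    - [0, 0, 0.16]
    - [0, 0, 0.22]
    - [0, 0, 0.25]
    - [0, 0, 0.25]
  delta_rot:
    - [0, 0, 0]
    - [0, 0, 0]
    - [0, 0, 0]
    - [0, 0, 0]
    - [0, 0, 0]

```text
t: 13.3
tcp_pos: [0.6198, 0.1215, 0.0876]
tcp_rot: [[1.0, -0.001, -0.004], [-0.001, -1.0, -0.0], [-0.004, 0.0, -1.0]]
force: [0.1, 0.2, -0.3]
opening: 0.0483
```

Request:
step_arm:
  travel:
    - [0, 0, 0]
    - [0, 0, 0]
    - [0, 0, 0]
    - [0, 0, 0]
  delta_rot:
    - [0, 0, 0]
    - [0, 0, 0]
    - [0, 0, 0]
    - [0, 0, 0]

```text
t: 13.7
tcp_pos: [0.6217, 0.1224, 0.0904]
tcp_rot: [[1.0, -0.0, 0.001], [-0.0, -1.0, 0.0], [0.001, -0.0, -1.0]]
force: [0.1, 0.0, -0.2]
opening: 0.0484
```

Run:
```python
from h import *
b=snap("side","b2.png",(210,160,310,280),5)
```

```text
(no output)
```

View pics/b2.png

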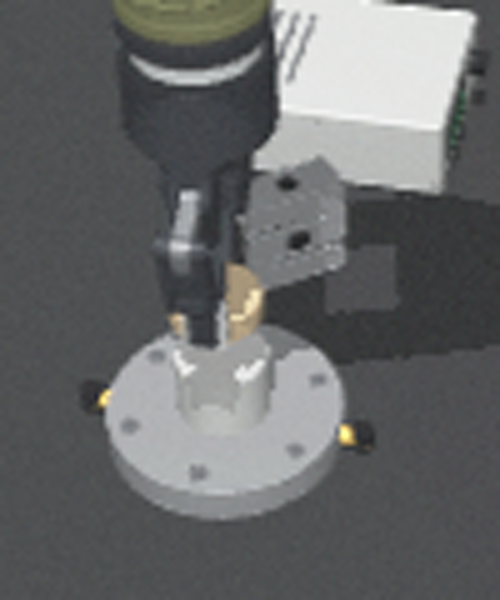

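The picture shows the stone held over the pedestal at (220,310), perhaps tilted in the grip. I'll compare its edge extremes with those of a level stone.

Run:
```python
from m import *
im=r.read_camera("side"); a=cv2.cvtColor(im,cv2.COLOR_RGB2HSV)
m=cv2.inRange(a,np.array([8,50,90]),np.array([35,255,255])); m[:200]=0;m[232:]=0;m[:,:235]=0;m[:,270:]=0
for v in range(205,232):
    x=np.where(m[v])[0]
    if len(x): print(v,x)
c=np.array([.6217,.1224,0])
for z in(.090,.104):
    q=np.array([proj("side",c+[.025*np.cos(t),.025*np.sin(t),z]) for t in np.linspace(0,2*np.pi,9)[:-1]]); print(z,q.round(1).tolist())
```

```text
213 [255 256 257 258]
214 [255 256 257 258 259]
215 [255 256 257 258 259 260]
216 [255 256 257 258 259 260]
217 [256 257 258 259 260 261]
218 [256 257 258 259 260 261 262]
219 [255 256 257 258 259 260 261 262]
220 [256 257 258 259 260 261 262]
221 [256 257 258 259 260 261 262]
222 [256 257 258 259 260 261 262]
223 [244 245 256 257 258 259 260 261]
224 [244 245 256 257 258 259 260 261]
225 [245 256 257 258 259 260]
226 [245 256 257 258 259]
227 [256 257]
0.09 [[243.1, 221.2], [244.5, 226.2], [250.8, 228.8], [258.0, 227.3], [262.0, 222.8], [260.3, 217.9], [254.2, 215.5], [247.1, 216.8]]
0.104 [[242.7, 217.3], [244.2, 222.3], [250.4, 224.9], [257.8, 223.4], [261.7, 218.9], [260.1, 214.0], [253.9, 211.6], [246.8, 213.0]]
```

The stone is level and centred: its edges match the prediction to within about 1 px. Lowering it now.

Request:
step_arm:
  travel:
    - [0, 0, 0.04]
    - [0, 0, 0.08]
    - [0, 0, 0.12]
    - [0, 0, 0.142]
    - [0, 0, 0.145]
  delta_rot:
    - [0, 0, 0]
    - [0, 0, 0]
    - [0, 0, 0]
    - [0, 0, 0]
    - [0, 0, 0]

```text
t: 14.3
tcp_pos: [0.621, 0.1223, 0.0605]
tcp_rot: [[1.0, -0.0, -0.002], [-0.0, -1.0, -0.0], [-0.002, 0.0, -1.0]]
force: [-3.6, -0.5, 5.0]
opening: 0.0486
```

Request:
step_arm:
  travel:
    - [0, 0, 0.003]
    - [0, 0, 0.005]
    - [0, 0, 0.005]
  delta_rot:
    - [0, 0, 0]
    - [0, 0, 0]
    - [0, 0, 0]

```text
t: 14.6
tcp_pos: [0.6213, 0.1224, 0.0605]
tcp_rot: [[1.0, -0.0, -0.0], [-0.0, -1.0, -0.0], [-0.0, 0.0, -1.0]]
force: [-3.5, 0.1, 5.7]
opening: 0.0484
```

Request:
step_arm:
  travel:
    - [0, 0, 0]
    - [0, 0, 0]
    - [0, 0, 0]
    - [0, 0, 0]
    - [0, 0, 0]
  delta_rot:
    - [0, 0, 0]
    - [0, 0, 0]
    - [0, 0, 0]
    - [0, 0, 0]
    - [0, 0, 0]
  jaw: -0.6

```text
t: 15.1
tcp_pos: [0.6212, 0.1223, 0.0595]
tcp_rot: [[1.0, -0.0, -0.0], [-0.0, -1.0, -0.0], [-0.0, 0.0, -1.0]]
force: [-0.3, 0.8, -0.6]
opening: 0.0684
```

Request:
step_arm:
  travel:
    - [0, 0, -0.1]
    - [0, 0, -0.25]
    - [0, 0, -0.45]
    - [0, 0, -0.65]
    - [0, 0, -0.7]
  delta_rot:
    - [0, 0, 0]
    - [0, 0, 0]
    - [0, 0, 0]
    - [0, 0, 0]
    - [0, 0, 0]

```text
t: 15.6
tcp_pos: [0.6241, 0.1227, 0.2062]
tcp_rot: [[1.0, -0.0, 0.01], [-0.0, -1.0, 0.001], [0.01, -0.001, -1.0]]
force: [1.0, 0.5, 0.3]
opening: 0.0684
```

Request:
step_arm:
  travel:
    - [-0.05, -0.25, 0]
    - [-0.1, -0.5, 0]
    - [-0.1, -0.7, 0]
    - [-0.15, -0.9, 0]
    - [-0.16, -0.95, 0]
  delta_rot:
    - [0, 0, 0]
    - [0, 0, 0]
    - [0, 0, 0]
    - [0, 0, 0]
    - [0, 0, 0]

```text
t: 16.1
tcp_pos: [0.5877, 0.3158, 0.1985]
tcp_rot: [[1.0, 0.004, -0.002], [0.004, -1.0, 0.0], [-0.002, -0.0, -1.0]]
force: [-0.7, -0.1, 0.1]
opening: 0.0685
```

Run:
```python
from m import *
S=lambda *b:[int(v/1.4) for v in b]
im=r.read_camera("top")
c=blobs(im,S(325,220,370,270),[8,20,150],[40,200,255]);print("stone",circ("top",c,.074))
im=r.read_camera("side")
c=blobs(im,S(325,290,390,340),[8,40,90],[40,255,255]);print("stone side",circ("side",c,.067),cv2.boundingRect(c))
im=r.read_camera("top")
c=blobs(im,S(420,220,455,290),[0,0,150],[180,60,255]);print(cv2.minAreaRect(world("top",c,.064).astype(np.float32)))
print(r.observe()["tcp_pos"])
```

```text
stone (array([0.6231, 0.1213]), 0.0504, (0.6229, 0.121))
stone side (array([0.6073, 0.1229]), 0.0571, (0.6124, 0.1216)) (254, 221, 9, 16)
((0.6079274415969849, -0.014673786237835884), (0.05984097346663475, 0.027047201991081238), 29.37752342224121)
[0.5889569  0.31228207 0.198757  ]
```

The stone sits within 1 mm of the pedestal axis. Next is the silver dummy.

Request:
step_arm:
  travel:
    - [0.005, -0.1, 0]
    - [0.005, -0.2, 0]
    - [0.005, -0.24, 0]
    - [0.005, -0.24, 0.1]
    - [0.005, -0.24, 0.2]
  delta_rot:
    - [0, 0, 0]
    - [0, 0, 0]
    - [0, 0, 0]
    - [0, 0, 0]
    - [0, 0, 0]
  jaw: -0.46

```text
t: 16.75
tcp_pos: [0.5912, 0.3613, 0.1604]
tcp_rot: [[1.0, 0.0, 0.002], [0.0, -1.0, 0.001], [0.002, -0.001, -1.0]]
force: [-0.2, -0.1, -0.0]
opening: 0.0622
```

Request:
step_arm:
  travel:
    - [0, 0, 0.05]
    - [0, 0, 0.1]
    - [0, 0, 0.15]
    - [0, 0, 0.15]
    - [0, 0, 0.15]
  delta_rot:
    - [0, 0, 0]
    - [0, 0, 0]
    - [0, 0, 0]
    - [0, 0, 0]
    - [0, 0, 0]

```text
t: 17.25
tcp_pos: [0.5906, 0.3604, 0.13]
tcp_rot: [[1.0, -0.0, 0.0], [-0.0, -1.0, 0.0], [0.0, -0.0, -1.0]]
force: [-0.8, -0.6, 0.6]
opening: 0.0622
```

Run:
```python
from h import *
a=snap("top","a3.png",(80,140,230,260),4);
b=snap("side","b3.png",(190,230,330,390),4)
print(r.observe()["tcp_pos"])
cv2.imwrite("pics/p3.png",np.hstack([cv2.resize(a[130:280,80:230],(390,390)),cv2.resize(b[230:380,190:340],(390,390))])[:,:,::-1])
```

```text
[0.59093969 0.36061697 0.13083513]
```

View pics/p3.png

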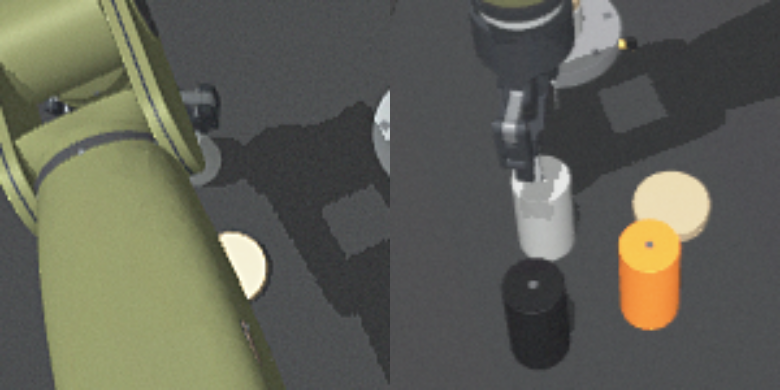

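The fingers are over the silver dummy at (540,165), clear of the black and orange cylinders. Going down to grip.

Request:
step_arm:
  travel:
    - [0, 0, 0.1]
    - [0, 0, 0.2]
    - [0, 0, 0.3]
    - [0, 0, 0.39]
    - [0, 0, 0.425]
  delta_rot:
    - [0, 0, 0]
    - [0, 0, 0]
    - [0, 0, 0]
    - [0, 0, 0]
    - [0, 0, 0]

```text
t: 17.85
tcp_pos: [0.5894, 0.3598, 0.0427]
tcp_rot: [[1.0, -0.0, -0.002], [-0.0, -1.0, -0.001], [-0.002, 0.001, -1.0]]
force: [0.1, -0.3, -0.6]
opening: 0.0624
```

Request:
step_arm:
  travel:
    - [0, 0, 0]
    - [0, 0, 0]
    - [0, 0, 0]
    - [0, 0, 0]
    - [0, 0, 0]
  delta_rot:
    - [0, 0, 0]
    - [0, 0, 0]
    - [0, 0, 0]
    - [0, 0, 0]
    - [0, 0, 0]
  jaw: 1
  grip_force: 60

```text
t: 18.35
tcp_pos: [0.5904, 0.3604, 0.045]
tcp_rot: [[1.0, -0.0, 0.0], [-0.0, -1.0, 0.0], [0.0, -0.0, -1.0]]
force: [-0.2, 0.7, -4.1]
opening: 0.0487
```

Request:
step_arm:
  travel:
    - [0, 0, 0]
    - [0, 0, 0]
    - [0, 0, 0]
  delta_rot:
    - [0, 0, 0]
    - [0, 0, 0]
    - [0, 0, 0]

```text
t: 18.65
tcp_pos: [0.5903, 0.3603, 0.0447]
tcp_rot: [[1.0, -0.0, -0.0], [-0.0, -1.0, -0.0], [-0.0, 0.0, -1.0]]
force: [-0.6, 0.3, -3.7]
opening: 0.0492
```

Request:
step_arm:
  travel:
    - [0, 0, -0.1]
    - [0, 0, -0.3]
    - [0, 0, -0.5]
    - [0, 0, -0.65]
    - [0, 0, -0.7]
  delta_rot:
    - [0, 0, 0]
    - [0, 0, 0]
    - [0, 0, 0]
    - [0, 0, 0]
    - [0, 0, 0]

```text
t: 19.15
tcp_pos: [0.5924, 0.3614, 0.1902]
tcp_rot: [[1.0, -0.0, 0.007], [-0.0, -1.0, 0.004], [0.007, -0.004, -1.0]]
force: [1.3, 1.1, -3.0]
opening: 0.0491
```

Request:
step_arm:
  travel:
    - [0, 0, 0]
    - [0, 0, 0]
    - [0, 0, 0]
  delta_rot:
    - [0, 0, 0]
    - [0, 0, 0]
    - [0, 0, 0]

```text
t: 19.45
tcp_pos: [0.5889, 0.3596, 0.1811]
tcp_rot: [[1.0, -0.0, -0.005], [-0.0, -1.0, -0.002], [-0.005, 0.002, -1.0]]
force: [-0.7, -0.1, -4.1]
opening: 0.0489
```

Request:
step_arm:
  travel:
    - [0.02, 0.15, 0]
    - [0.04, 0.3, 0]
    - [0.06, 0.45, 0]
    - [0.0775, 0.57, 0]
    - [0.0775, 0.595, 0]
  delta_rot:
    - [0, 0, 0]
    - [0, 0, 0]
    - [0, 0, 0]
    - [0, 0, 0]
    - [0, 0, 0]

```text
t: 19.95
tcp_pos: [0.6052, 0.2386, 0.1822]
tcp_rot: [[1.0, -0.003, -0.004], [-0.003, -1.0, -0.002], [-0.004, 0.002, -1.0]]
force: [-0.5, 1.3, -3.6]
opening: 0.049
```

Request:
step_arm:
  travel:
    - [0.02, 0.15, 0]
    - [0.04, 0.3, 0]
    - [0.06, 0.45, 0]
    - [0.0775, 0.57, 0]
    - [0.0775, 0.595, 0]
  delta_rot:
    - [0, 0, 0]
    - [0, 0, 0]
    - [0, 0, 0]
    - [0, 0, 0]
    - [0, 0, 0]

```text
t: 20.45
tcp_pos: [0.6209, 0.1205, 0.1829]
tcp_rot: [[1.0, -0.003, -0.003], [-0.003, -1.0, -0.001], [-0.003, 0.001, -1.0]]
force: [-0.4, -0.3, -2.7]
opening: 0.0491
```

Request:
step_arm:
  travel:
    - [0, 0, 0.05]
    - [0, 0, 0.1]
    - [0, 0, 0.15]
    - [0, 0, 0.2]
    - [0, 0, 0.2]
  delta_rot:
    - [0, 0, 0]
    - [0, 0, 0]
    - [0, 0, 0]
    - [0, 0, 0]
    - [0, 0, 0]

```text
t: 20.95
tcp_pos: [0.6196, 0.1229, 0.1416]
tcp_rot: [[1.0, 0.001, -0.005], [0.001, -1.0, -0.0], [-0.005, 0.0, -1.0]]
force: [-1.1, 0.6, -3.2]
opening: 0.0487
```

Request:
step_arm:
  travel:
    - [0, 0, 0]
    - [0, 0, 0]
    - [0, 0, 0]
    - [0, 0, 0]
  delta_rot:
    - [0, 0, 0]
    - [0, 0, 0]
    - [0, 0, 0]
    - [0, 0, 0]

```text
t: 21.35
tcp_pos: [0.6217, 0.1224, 0.1455]
tcp_rot: [[1.0, -0.0, 0.001], [-0.0, -1.0, 0.0], [0.001, -0.0, -1.0]]
force: [0.2, 0.4, -3.6]
opening: 0.0493
```

Run:
```python
from h import *
b=snap("side","b4.png",(200,130,300,250),5)
p=r.observe()["tcp_pos"];print(p)
for q in([p[0],p[1],p[2]+.045],[p[0],p[1],p[2]-.045],[.6215,.122,.074]): print(((proj("side",q)-[200,130])*5).round(0))
```

```text
[0.62159933 0.12233466 0.14531591]
[251. 313.]
[262. 446.]
[265. 481.]
```

View pics/b4.png

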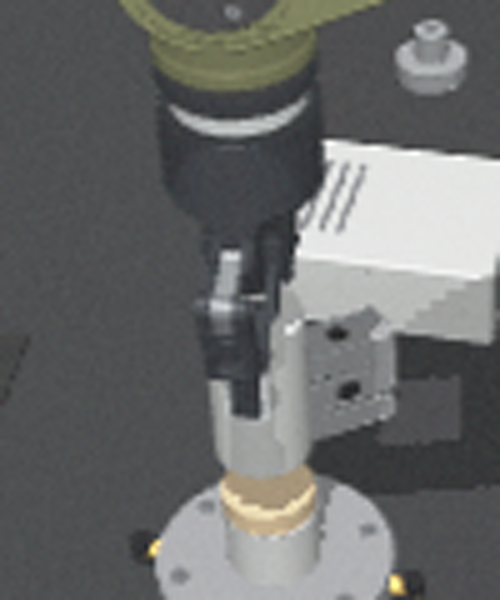

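The dummy hangs straight above the stone, with its axis at x≈262 against the stone's 266. Lowering it.

Request:
step_arm:
  travel:
    - [0, 0, 0.035]
    - [0, 0, 0.07]
    - [0, 0, 0.1]
    - [0, 0, 0.125]
    - [0, 0, 0.128]
  delta_rot:
    - [0, 0, 0]
    - [0, 0, 0]
    - [0, 0, 0]
    - [0, 0, 0]
    - [0, 0, 0]

```text
t: 21.9
tcp_pos: [0.6209, 0.1223, 0.118]
tcp_rot: [[1.0, -0.0, -0.001], [-0.0, -1.0, -0.0], [-0.001, 0.0, -1.0]]
force: [0.3, 0.4, -4.1]
opening: 0.0487
```

Request:
step_arm:
  travel:
    - [0, 0, 0.003]
    - [0, 0, 0.006]
    - [0, 0, 0.006]
  delta_rot:
    - [0, 0, 0]
    - [0, 0, 0]
    - [0, 0, 0]

```text
t: 22.2
tcp_pos: [0.6214, 0.1224, 0.1181]
tcp_rot: [[1.0, -0.0, 0.0], [-0.0, -1.0, 0.0], [0.0, -0.0, -1.0]]
force: [0.2, -0.9, -3.3]
opening: 0.0485
```

No contact yet, so I'll lower 1 mm at a time.

Request:
step_arm:
  travel:
    - [0, 0, 0.003]
    - [0, 0, 0.005]
    - [0, 0, 0.005]
  delta_rot:
    - [0, 0, 0]
    - [0, 0, 0]
    - [0, 0, 0]

```text
t: 22.5
tcp_pos: [0.6216, 0.1224, 0.1177]
tcp_rot: [[1.0, -0.0, 0.001], [-0.0, -1.0, -0.0], [0.001, 0.0, -1.0]]
force: [-1.0, -0.0, 0.4]
opening: 0.0489
```

Request:
step_arm:
  travel:
    - [0, 0, 0.003]
    - [0, 0, 0.005]
    - [0, 0, 0.005]
  delta_rot:
    - [0, 0, 0]
    - [0, 0, 0]
    - [0, 0, 0]

```text
t: 22.8
tcp_pos: [0.6218, 0.1224, 0.1176]
tcp_rot: [[1.0, -0.0, 0.001], [-0.0, -1.0, -0.0], [0.001, 0.0, -1.0]]
force: [-3.3, -0.2, 5.9]
opening: 0.0483
```

Request:
step_arm:
  travel:
    - [0, 0, 0]
    - [0, 0, 0]
    - [0, 0, 0]
    - [0, 0, 0]
    - [0, 0, 0]
  delta_rot:
    - [0, 0, 0]
    - [0, 0, 0]
    - [0, 0, 0]
    - [0, 0, 0]
    - [0, 0, 0]
  jaw: -0.6

```text
t: 23.3
tcp_pos: [0.6213, 0.1224, 0.1157]
tcp_rot: [[1.0, -0.0, -0.0], [-0.0, -1.0, 0.0], [-0.0, -0.0, -1.0]]
force: [-0.5, 0.5, 0.4]
opening: 0.0681
```

Request:
step_arm:
  travel:
    - [0, 0, -0.1]
    - [0, 0, -0.25]
    - [0, 0, -0.4]
    - [0, 0, -0.55]
    - [0, 0, -0.7]
  delta_rot:
    - [0, 0, 0]
    - [0, 0, 0]
    - [0, 0, 0]
    - [0, 0, 0]
    - [0, 0, 0]

```text
t: 23.8
tcp_pos: [0.6212, 0.1223, 0.257]
tcp_rot: [[1.0, -0.0, -0.0], [-0.0, -1.0, 0.0], [-0.0, -0.0, -1.0]]
force: [0.1, 0.0, -0.6]
opening: 0.068
```

Request:
step_arm:
  travel:
    - [-0.03, 0.25, 0]
    - [-0.04, 0.5, 0]
    - [-0.04, 0.7, 0]
    - [-0.04, 0.8, 0]
    - [-0.04, 0.85, 0]
  delta_rot:
    - [0, 0, 0]
    - [0, 0, 0]
    - [0, 0, 0]
    - [0, 0, 0]
    - [0, 0, 0]

```text
t: 24.3
tcp_pos: [0.6131, -0.0496, 0.2559]
tcp_rot: [[1.0, -0.003, 0.0], [-0.003, -1.0, -0.0], [0.0, 0.0, -1.0]]
force: [-0.6, 0.0, -0.1]
opening: 0.0683
```

Request:
step_arm:
  travel:
    - [-0.03, 0.2, 0]
    - [-0.04, 0.4, 0]
    - [-0.04, 0.6, 0]
    - [-0.04, 0.8, 0]
    - [-0.04, 0.85, 0]
  delta_rot:
    - [0, 0, 0]
    - [0, 0, 0]
    - [0, 0, 0]
    - [0, 0, 0]
    - [0, 0, 0]

```text
t: 24.8
tcp_pos: [0.6051, -0.2204, 0.2556]
tcp_rot: [[1.0, -0.003, -0.0], [-0.003, -1.0, -0.001], [-0.0, 0.001, -1.0]]
force: [-0.6, 0.4, -0.7]
opening: 0.0684
```

Request:
step_arm:
  travel:
    - [-0.03, 0.2, 0]
    - [-0.04, 0.4, 0]
    - [-0.04, 0.6, 0]
    - [-0.04, 0.75, 0]
    - [-0.04, 0.77, 0]
  delta_rot:
    - [0, 0, 0]
    - [0, 0, 0]
    - [0, 0, 0]
    - [0, 0, 0]
    - [0, 0, 0]

```text
t: 25.3
tcp_pos: [0.5971, -0.3736, 0.2553]
tcp_rot: [[1.0, -0.002, -0.0], [-0.002, -1.0, 0.0], [-0.0, -0.0, -1.0]]
force: [0.1, 0.3, 0.7]
opening: 0.0681
```

Run:
```python
from m import *
S=lambda *b:[int(v/1.4) for v in b]
im=r.read_camera("top")
c=blobs(im,S(315,210,370,270),[0,0,225],[180,60,255]);print("dummy",circ("top",c,.164),cv2.contourArea(c))
b=snap("side","b5.png",(200,110,340,270),4)
p=r.observe()["tcp_pos"];print(p)
```

```text
dummy (array([0.6234, 0.1219]), 0.0489, (0.6242, 0.1223)) 314.5
[ 0.59747952 -0.37117669  0.25540365]
```

View pics/b5.png

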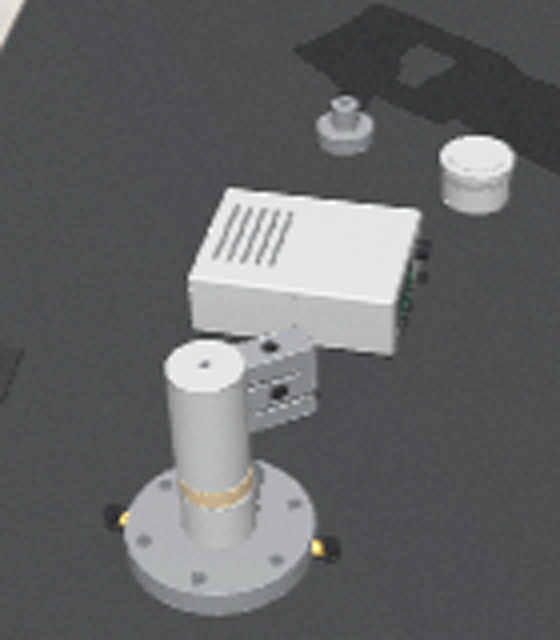

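The stack is straight. By the top camera the dummy axis is (0.6234,0.1219), against (0.623,0.121) for the stone. The cap is boss up at crop (345,125). I'll check its centre again from the boss top in both views while lowering.

Run:
```python
from h import *
print(ray("side",286.2,135.8,.038), ray("side",200+345/4,110+128/4,.016),ray("top",447,192.6,.038))
```

```text
[ 0.59574396 -0.37052251  0.038     ] [ 0.59502519 -0.3650123   0.016     ] [ 0.5988453  -0.37517616  0.038     ]
```

Request:
step_arm:
  travel:
    - [0, 0, 0.2]
    - [0, 0, 0.4]
    - [0, 0, 0.6]
    - [0, 0, 0.8]
    - [0, 0, 0.85]
  delta_rot:
    - [0, 0, 0]
    - [0, 0, 0]
    - [0, 0, 0]
    - [0, 0, 0]
    - [0, 0, 0]

```text
t: 25.9
tcp_pos: [0.5947, -0.3672, 0.0797]
tcp_rot: [[1.0, 0.002, -0.008], [0.002, -1.0, 0.007], [-0.008, -0.007, -1.0]]
force: [0.1, 0.3, -0.8]
opening: 0.0681
```

Request:
step_arm:
  travel:
    - [0, 0, 0]
    - [0, 0, 0]
    - [0, 0, 0]
  delta_rot:
    - [0, 0, 0]
    - [0, 0, 0]
    - [0, 0, 0]

```text
t: 26.2
tcp_pos: [0.5991, -0.3725, 0.0897]
tcp_rot: [[1.0, 0.0, 0.005], [0.0, -1.0, -0.003], [0.005, 0.003, -1.0]]
force: [-0.3, -0.4, -0.2]
opening: 0.0683
```

Request:
step_arm:
  travel:
    - [0, 0, 0.08]
    - [0, 0, 0.16]
    - [0, 0, 0.24]
    - [0, 0, 0.3]
    - [0, 0, 0.34]
  delta_rot:
    - [0, 0, 0]
    - [0, 0, 0]
    - [0, 0, 0]
    - [0, 0, 0]
    - [0, 0, 0]

```text
t: 26.7
tcp_pos: [0.596, -0.3709, 0.015]
tcp_rot: [[1.0, -0.0, -0.003], [-0.0, -1.0, 0.002], [-0.003, -0.002, -1.0]]
force: [0.3, -0.1, 0.6]
opening: 0.0686
```

Request:
step_arm:
  travel:
    - [0, 0, 0]
    - [0, 0, 0]
    - [0, 0, 0]
    - [0, 0, 0]
    - [0, 0, 0]
  delta_rot:
    - [0, 0, 0]
    - [0, 0, 0]
    - [0, 0, 0]
    - [0, 0, 0]
    - [0, 0, 0]

```text
t: 27.2
tcp_pos: [0.5976, -0.372, 0.0188]
tcp_rot: [[1.0, -0.0, 0.001], [-0.0, -1.0, -0.001], [0.001, 0.001, -1.0]]
force: [0.4, -0.0, 0.2]
opening: 0.0686
```

Run:
```python
from h import *
b=snap("side","b6.png",(240,70,340,170),5)
p=r.observe()["tcp_pos"];print(p)
```

```text
[ 0.59748949 -0.37185746  0.01858214]
```

View pics/b6.png

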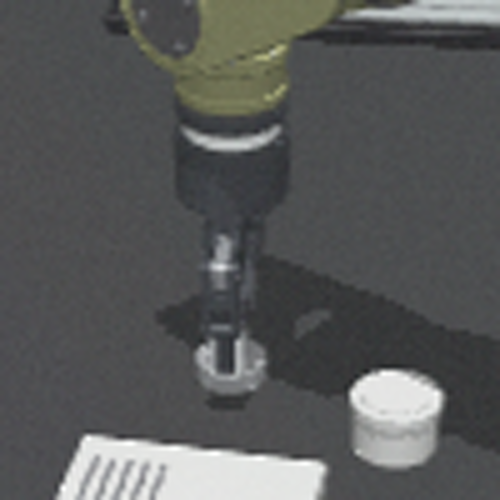

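The finger at (230,350) lines up with the cap's middle at (231,365), and the tin is clear. Gripping the boss.

Request:
step_arm:
  travel:
    - [0, 0, 0]
    - [0, 0, 0]
    - [0, 0, 0]
    - [0, 0, 0]
    - [0, 0, 0]
  delta_rot:
    - [0, 0, 0]
    - [0, 0, 0]
    - [0, 0, 0]
    - [0, 0, 0]
    - [0, 0, 0]
  jaw: 1
  grip_force: 50

```text
t: 27.75
tcp_pos: [0.5974, -0.3718, 0.0183]
tcp_rot: [[1.0, -0.0, 0.0], [-0.0, -1.0, -0.0], [0.0, 0.0, -1.0]]
force: [0.4, -0.0, 2.1]
opening: 0.0218
```

Request:
step_arm:
  travel:
    - [0, 0, 0]
    - [0, 0, 0]
    - [0, 0, 0]
  delta_rot:
    - [0, 0, 0]
    - [0, 0, 0]
    - [0, 0, 0]

```text
t: 28.05
tcp_pos: [0.5974, -0.3719, 0.0183]
tcp_rot: [[1.0, -0.0, 0.0], [-0.0, -1.0, -0.0], [0.0, 0.0, -1.0]]
force: [-0.2, 0.1, 2.4]
opening: 0.0221
```

Request:
step_arm:
  travel:
    - [0, 0, -0.1]
    - [0, 0, -0.25]
    - [0, 0, -0.4]
    - [0, 0, -0.55]
    - [0, 0, -0.6]
  delta_rot:
    - [0, 0, 0]
    - [0, 0, 0]
    - [0, 0, 0]
    - [0, 0, 0]
    - [0, 0, 0]

```text
t: 28.55
tcp_pos: [0.5983, -0.3723, 0.141]
tcp_rot: [[1.0, -0.0, 0.004], [-0.0, -1.0, -0.002], [0.004, 0.002, -1.0]]
force: [0.5, 0.1, -0.7]
opening: 0.0219
```

Request:
step_arm:
  travel:
    - [0, 0, -0.1]
    - [0, 0, -0.25]
    - [0, 0, -0.4]
    - [0, 0, -0.5]
    - [0, 0, -0.55]
  delta_rot:
    - [0, 0, 0]
    - [0, 0, 0]
    - [0, 0, 0]
    - [0, 0, 0]
    - [0, 0, 0]

```text
t: 29.05
tcp_pos: [0.5974, -0.3717, 0.2486]
tcp_rot: [[1.0, -0.0, 0.001], [-0.0, -1.0, -0.0], [0.001, 0.0, -1.0]]
force: [-0.1, 0.6, -1.7]
opening: 0.0225
```

Request:
step_arm:
  travel:
    - [0, 0, 0]
    - [0, 0, 0]
    - [0, 0, 0]
  delta_rot:
    - [0, 0, 0]
    - [0, 0, 0]
    - [0, 0, 0]

```text
t: 29.35
tcp_pos: [0.5964, -0.371, 0.245]
tcp_rot: [[1.0, -0.0, -0.003], [-0.0, -1.0, 0.003], [-0.003, -0.003, -1.0]]
force: [-1.0, 0.1, -2.6]
opening: 0.0225
```

Request:
step_arm:
  travel:
    - [0.01, -0.2, 0]
    - [0.02, -0.4, 0]
    - [0.03, -0.6, 0]
    - [0.04, -0.78, 0]
    - [0.04, -0.823, 0]
  delta_rot:
    - [0, 0, 0]
    - [0, 0, 0]
    - [0, 0, 0]
    - [0, 0, 0]
    - [0, 0, 0]

```text
t: 29.85
tcp_pos: [0.6048, -0.2033, 0.2462]
tcp_rot: [[1.0, 0.003, -0.002], [0.003, -1.0, 0.002], [-0.002, -0.002, -1.0]]
force: [0.4, 0.6, -2.7]
opening: 0.022
```

Request:
step_arm:
  travel:
    - [0.01, -0.2, 0]
    - [0.02, -0.4, 0]
    - [0.03, -0.6, 0]
    - [0.04, -0.78, 0]
    - [0.04, -0.823, 0]
  delta_rot:
    - [0, 0, 0]
    - [0, 0, 0]
    - [0, 0, 0]
    - [0, 0, 0]
    - [0, 0, 0]

```text
t: 30.35
tcp_pos: [0.6129, -0.0397, 0.2466]
tcp_rot: [[1.0, 0.003, -0.002], [0.003, -1.0, 0.001], [-0.002, -0.001, -1.0]]
force: [0.2, 0.4, -2.4]
opening: 0.0221
```

Request:
step_arm:
  travel:
    - [0.01, -0.2, 0]
    - [0.02, -0.4, 0]
    - [0.03, -0.6, 0]
    - [0.04, -0.78, 0]
    - [0.04, -0.823, 0]
  delta_rot:
    - [0, 0, 0]
    - [0, 0, 0]
    - [0, 0, 0]
    - [0, 0, 0]
    - [0, 0, 0]

```text
t: 30.85
tcp_pos: [0.6212, 0.1243, 0.2468]
tcp_rot: [[1.0, 0.002, -0.001], [0.002, -1.0, 0.0], [-0.001, -0.0, -1.0]]
force: [0.1, 0.9, -2.1]
opening: 0.022
```

Request:
step_arm:
  travel:
    - [0, 0, 0.05]
    - [0, 0, 0.1]
    - [0, 0, 0.15]
    - [0, 0, 0.19]
    - [0, 0, 0.2]
  delta_rot:
    - [0, 0, 0]
    - [0, 0, 0]
    - [0, 0, 0]
    - [0, 0, 0]
    - [0, 0, 0]

```text
t: 31.35
tcp_pos: [0.6204, 0.121, 0.2056]
tcp_rot: [[1.0, -0.002, -0.003], [-0.002, -1.0, -0.001], [-0.003, 0.001, -1.0]]
force: [-0.9, 0.2, -3.6]
opening: 0.0221
```

Request:
step_arm:
  travel:
    - [0, 0, 0]
    - [0, 0, 0]
    - [0, 0, 0]
    - [0, 0, 0]
    - [0, 0, 0]
  delta_rot:
    - [0, 0, 0]
    - [0, 0, 0]
    - [0, 0, 0]
    - [0, 0, 0]
    - [0, 0, 0]

```text
t: 31.85
tcp_pos: [0.6215, 0.1222, 0.2084]
tcp_rot: [[1.0, -0.0, 0.001], [-0.0, -1.0, 0.0], [0.001, -0.0, -1.0]]
force: [0.6, 0.5, -2.1]
opening: 0.0223
```

Run:
```python
from h import *
b=snap("side","b7.png",(200,120,300,240),5)
p=r.observe()["tcp_pos"];print(p)
for q in([p[0],p[1],p[2]-.018],[.6215,.122,.164]): print(((proj("side",q)-[200,120])*5).round(0))
```

```text
[0.62140276 0.12223052 0.20824496]
[251. 363.]
[254. 403.]
```

View pics/b7.png

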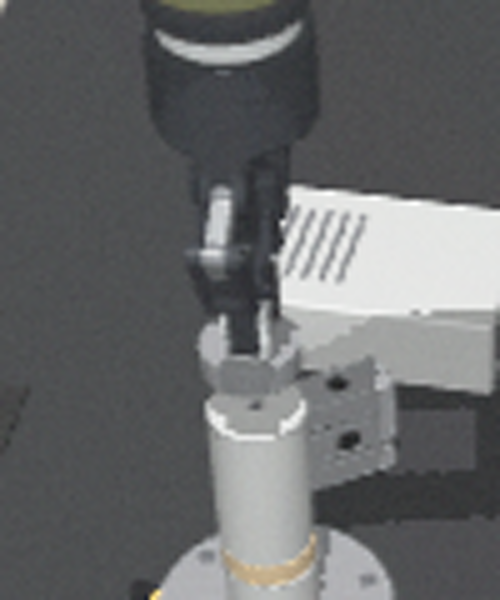

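The cap hangs centred over the dummy, with flange middle x≈249 and dummy top x≈256 (predicted 251 and 254). Lowering it.

Request:
step_arm:
  travel:
    - [0, 0, 0.035]
    - [0, 0, 0.07]
    - [0, 0, 0.1]
    - [0, 0, 0.12]
    - [0, 0, 0.125]
  delta_rot:
    - [0, 0, 0]
    - [0, 0, 0]
    - [0, 0, 0]
    - [0, 0, 0]
    - [0, 0, 0]

```text
t: 32.4
tcp_pos: [0.6212, 0.1221, 0.1823]
tcp_rot: [[1.0, -0.0, -0.001], [-0.0, -1.0, -0.0], [-0.001, 0.0, -1.0]]
force: [-0.7, -0.4, -2.3]
opening: 0.0222
```

Request:
step_arm:
  travel:
    - [0, 0, 0.003]
    - [0, 0, 0.005]
    - [0, 0, 0.005]
  delta_rot:
    - [0, 0, 0]
    - [0, 0, 0]
    - [0, 0, 0]

```text
t: 32.7
tcp_pos: [0.6215, 0.1221, 0.1823]
tcp_rot: [[1.0, -0.0, 0.001], [-0.0, -1.0, -0.0], [0.001, 0.0, -1.0]]
force: [-1.2, 0.0, -0.5]
opening: 0.0222
```

Request:
step_arm:
  travel:
    - [0, 0, 0]
    - [0, 0, 0]
    - [0, 0, 0]
  delta_rot:
    - [0, 0, 0]
    - [0, 0, 0]
    - [0, 0, 0]

```text
t: 33.0
tcp_pos: [0.6215, 0.1221, 0.1823]
tcp_rot: [[1.0, -0.0, 0.001], [-0.0, -1.0, -0.0], [0.001, 0.0, -1.0]]
force: [-0.5, -0.3, -0.2]
opening: 0.022
```

Contact: the weight has come off the wrist. One small further step, then release and retreat.

Request:
step_arm:
  travel:
    - [0, 0, 0.002]
    - [0, 0, 0.004]
    - [0, 0, 0.004]
  delta_rot:
    - [0, 0, 0]
    - [0, 0, 0]
    - [0, 0, 0]

```text
t: 33.3
tcp_pos: [0.6218, 0.1222, 0.1823]
tcp_rot: [[1.0, -0.0, 0.001], [-0.0, -1.0, 0.0], [0.001, -0.0, -1.0]]
force: [-1.9, -0.5, 4.9]
opening: 0.022
```

Request:
step_arm:
  travel:
    - [0, 0, 0]
    - [0, 0, 0]
    - [0, 0, 0]
    - [0, 0, 0]
    - [0, 0, 0]
  delta_rot:
    - [0, 0, 0]
    - [0, 0, 0]
    - [0, 0, 0]
    - [0, 0, 0]
    - [0, 0, 0]
  jaw: -0.4

```text
t: 33.8
tcp_pos: [0.6212, 0.1221, 0.1809]
tcp_rot: [[1.0, -0.0, -0.0], [-0.0, -1.0, 0.0], [-0.0, -0.0, -1.0]]
force: [-0.0, -0.7, 0.2]
opening: 0.0595
```

Request:
step_arm:
  travel:
    - [0, 0, -0.08]
    - [0, 0, -0.2]
    - [0, 0, -0.35]
    - [0, 0, -0.5]
    - [0, 0, -0.5]
  delta_rot:
    - [0, 0, 0]
    - [0, 0, 0]
    - [0, 0, 0]
    - [0, 0, 0]
    - [0, 0, 0]

```text
t: 34.3
tcp_pos: [0.6239, 0.1224, 0.2891]
tcp_rot: [[1.0, -0.0, 0.012], [-0.0, -1.0, 0.001], [0.012, -0.001, -1.0]]
force: [-0.2, 0.6, 1.0]
opening: 0.0598
```

Request:
step_arm:
  travel:
    - [-0.1, 0.15, 0]
    - [-0.2, 0.35, 0]
    - [-0.3, 0.55, 0]
    - [-0.4, 0.75, 0]
    - [-0.5, 0.9, 0]
  delta_rot:
    - [0, 0, 0]
    - [0, 0, 0]
    - [0, 0, 0]
    - [0, 0, 0]
    - [0, 0, 0]

```text
t: 34.8
tcp_pos: [0.5201, -0.0596, 0.2812]
tcp_rot: [[1.0, -0.001, 0.0], [-0.001, -1.0, -0.0], [0.0, 0.0, -1.0]]
force: [-0.1, 0.3, 0.1]
opening: 0.0598
```

Request:
step_arm:
  travel:
    - [-0.1, 0.15, 0]
    - [-0.15, 0.35, 0]
    - [-0.2, 0.55, 0]
    - [-0.3, 0.75, 0]
    - [-0.3, 0.9, 0]
  delta_rot:
    - [0, 0, 0]
    - [0, 0, 0]
    - [0, 0, 0]
    - [0, 0, 0]
    - [0, 0, 0]

```text
t: 35.3
tcp_pos: [0.4595, -0.2397, 0.2815]
tcp_rot: [[1.0, -0.002, 0.0], [-0.002, -1.0, -0.001], [0.0, 0.001, -1.0]]
force: [1.1, 0.1, 0.5]
opening: 0.0596
```

Run:
```python
from m import *
S=lambda *b:[int(v/1.4) for v in b]
a=r.read_camera("top"); b=r.read_camera("side")
c=blobs(a,S(315,205,375,265),[0,0,90],[180,60,255]);print("all",cv2.boundingRect(c))
for n,bx,z,lo,hi in (("large",S(205,295,270,360),.014,[5,20,150],[40,200,255]),("tin",S(565,315,610,360),.041,[0,0,200],[180,60,255])):
    print(n,circ("top",blobs(a,bx,lo,hi),z))
c=blobs(a,S(420,220,455,290),[0,0,150],[180,60,255]);print("lc",cv2.minAreaRect(world("top",c,.064).astype(np.float32)))
for z in(.180,.202): print(z,proj("top",[.6215,.122,z]),proj("side",[.6215,.122,z]))
cv2.imwrite("pics/p8.png",np.hstack([cv2.resize(a[130:230,200:300],(400,400),interpolation=cv2.INTER_CUBIC),cv2.resize(b[150:270,200:300],(400,480),interpolation=cv2.INTER_CUBIC)[:400]])[:,:,::-1])
s=r.observe();print(s["t"],s["tcp_pos"],s["force"])
```

```text
all (225, 151, 42, 38)
large (array([0.4841, 0.3178]), 0.0709, (0.4842, 0.3176))
tin (array([ 0.4807, -0.303 ]), 0.0254, (0.4777, -0.304))
lc ((0.6079274415969849, -0.014673786237835884), (0.05984097346663475, 0.027047201991081238), 29.37752342224121)
0.18 [243.89046381 163.20901029] [250.48026208 195.68969437]
0.202 [243.19933802 160.44906076] [249.91945242 188.82055214]
35.4 [ 0.46037996 -0.2406745   0.28116405] [0.54751607 0.78810223 0.18422745]
```

View pics/p8.png

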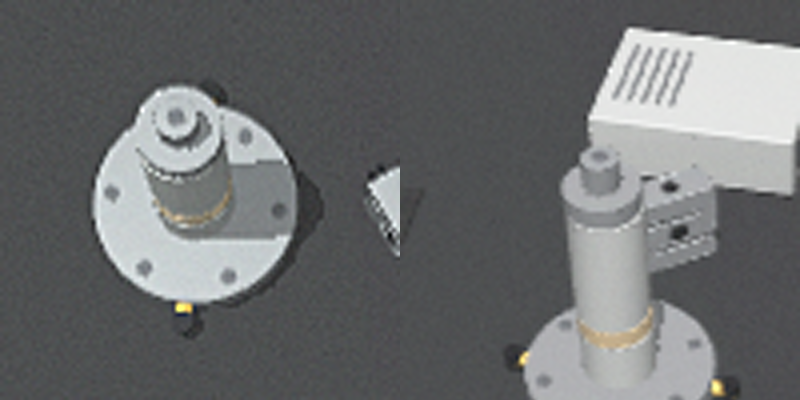

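The boss top is at (244,159) in the top view and (249.8,189) in the side view, against predictions of (243.2,160.4) and (249.9,188.8). The stack is straight, the load cell and large stone are in place, and the tin, partly under the arm, reads as unmoved. Handing in.

```bash
python3 -c "
from plant import r
print(r.close_job())"
```

```text
the job is handed in; nothing more can be done
None
```

I built the stack on the pedestal (small stone, silver dummy, cap boss up), stood the load cell between base and box, and handed the job in at about 35 s. No verdict was reported.

| Item | Last check | Limit |
|---|---|---|
| Stone | within about 1 mm of the pedestal axis | 8 mm |
| Dummy | within about 1 mm of the stone | 8 mm |
| Cap | boss about 1 px (roughly 2 mm) from prediction in the top view; side view agrees | 8 mm |
| Load cell | upright at (0.608, -0.015), about 3 mm off the line of centres and midway | 15 mm |
| Large stone | same position as at the start | 20 mm |

- **Tin:** in the last picture the arm or its shadow partly covered it. The circle I could fit came out only 25 mm across instead of 62 mm. Its centre agreed with the start to about 1 mm (2.5 mm by the blob centroid), and the arm never went near it.
- **Cameras:** the two views disagree by about 2 to 3 mm in x throughout, roughly what the calibration allows, so I used values between them for the gripper targets.

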